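Clear the turner and cover the dish

ROBOT

A 6-joint arm with a two-finger parallel gripper is mounted at the origin on the work surface. World frame = base frame: x ahead of the robot, y to its left, z up, the work surface at z = 0. Lengths are in m, angles in rad, forces in N, time in s.
With the tool pointing down it reaches from about 0.35 to 0.975 m from the base axis. Payload 4.9 kg.
Tool frame: the origin (TCP) lies where the fingers leave the gripper's body, on its centre line; the fingertips stand 73 mm ahead of it and the grasp point (between the pads) lies 54 mm ahead of it; z points along the fingers, y is the direction in which the jaws open and shut (so a half turn about z gives the same grasp; the last joint's range is limited). The gripper opens to 85 mm and grips with 20 to 120 N. Pads are 22 mm wide; open, the fingers measure 114 mm over their backs; the gripper's body (76 mm by 85 mm) begins 54 mm behind the grasp point. The pads swing forward as they close: fully open they stand 13 mm farther back than shut.
Start: joints at [-1.306, 0.053, 1.613, -0, 1.476, -0.119], TCP at [0.234, -0.58, 0.304] pointing down, gripper open.
Joint ranges: [-3.01, 3.01], [-1.01, 2.22], [0.06, 2.58], [-1.02, 4.17], [0.09, 2.62], [-3.14, 3.14]. Speed limits (rad/s): [2.57, 2.57, 3.14, 3.14, 3.14, 3.14].

INTERFACE

Orientations are given as a rotation vector (axis times angle).
In Python, from station import monitor, vision, workorder gives the robot as it stands.
- The arm moves only by the tool arm_command, never from a script. Its argument "rows" is text: rows parted by semicolons, each of 6 numbers parted by spaces: the shift along the world's x, y, z in mm, then the turn, a rotation vector about the world's x, y, z in degrees. In form: tx ty tz wx wy wz; .... A call has 1 to 12 rows; each row is the pose to reach, as a shift and turn from the pose measured when the call began; what a row does not reach only later rows make up. A row lasts 1/8 s, in which the tool goes at most 62.5 mm and 10.7 degrees, less where a joint would pass 70% of its speed; a pose out of reach is approached as far as the arm can. A call with a gripper value outside its range is refused whole. "jaw" is the opening, from 0 (shut) to 1 (fully open), set as the call begins (left out, the last holds). The fingers move at their own pace and stop on an object; "squeeze" is the grip in N (left out, the last holds). Time passes only in rows, so rows that repeat a pose let the fingers close. It gives the time, the measured TCP pose, the force and the opening at its end, in the units of the state.
- monitor.get_obs(): the state, without advancing time (a new reading comes with each control period).
- vision.get_image(name): name is "scene" or "top" or "wrist"; returns a dict with "frame" (480x640x3 uint8, red, green, blue), "vfov" (degrees; the focal length in pixels is half the picture's height over the tangent of half this angle, whatever the lens; pixels are square), "cx", "cy" (the principal point, pixels), "R" (3x3) and "t" (3): a world point X has camera coordinates R X + t; the wrist camera has in their place "T_tool_cam" (4x4, takes a point from camera to tool coordinates, whose origin is the TCP and whose axes are the flange's). Camera axes: x right, y down, z forward; pixel columns grow to the right and rows downward; lengths in m; the calibration is good to about 2 mm. A picture is of the moment at which its call begins: read the wrist's pose just before it. There is no depth.
- workorder.finish_job(): hands the job in, once; it reports no verdict.
The state is a dict: "t": time; "q": joint angles; "dq": joint speeds; "effort": joint torques, N m; "tool_pos": TCP position; "tool_rot": TCP orientation; "contact_force": force on the tool from outside, world axes, zero at the start; "wrist_torque": the same for the moment, N m; "opening": finger opening in m.
Only numpy, scipy, OpenCV 4.12 (cv2) and the standard library are available. Lean on these libraries where they do the work, as an engineer would, in place of code of your own. Each camera call takes 0.05 s, during which the arm holds its last target. There are 200 camera calls.

TASK

The wooden turner is lying across the open dish of meatballs: take it off and lay it flat on the white cutting board, then put the blue stoneware lid on the dish, handle up, so that its edges are flush with the dish's edges all round. Set the lid down gently, without dropping it or pressing it onto the dish, do not shove the dish along the counter, and leave the two cans alone.

Things in the scene. Friction and masses are not known exactly. Their poses are not given: they have to be found in the camera images.
- dish: Open rectangular dish of blue stoneware, loose on the counter, 130 mm along its x, 190 mm along its y, 65 mm high, walls 8 mm thick with a flat rim, about 1.8 kg with the meatballs fixed inside (their tops 42 mm above the underside). Origin: centre of its underside; z up.
- lid: Flat blue stoneware lid, no lip, loose, handle up on the counter beside the dish. Plate 130 mm along x, 190 along y (the dish's outline), 10 thick. Wooden bar handle on top, centred, along y: 84 mm long, 18 wide, bar from 26 to 44 mm above the underside, on two posts at y = -33 and +33. About 0.45 kg. Origin: centre of the plate's underside; z up. Half a turn fits as well.
- turner: Flat wooden turner (spatula), loose, 230 mm long along its x, lying flat across the dish's rim, roughly square to the dish's long sides. Handle from x = -125 to +35 mm, 20 mm wide, 9 mm thick; blade from x = +35 to +105 mm, 56 mm wide, 5 mm thick; flat underside. About 70 g. Origin: on the underside, at the centre of mass; z up.
- board: White plastic cutting board with grey ends, fixed on the counter to the left or right of the dish, 300 mm along its x, 220 mm along its y, 12 mm thick. Origin: centre of its underside; z up.
- bean_can: Bystander: food can with a blue label, 74 mm across, 110 mm tall, standing loose beyond the dish. Origin: centre of its underside.
- tomato_can: Bystander: food can with a red label, 74 mm across, 110 mm tall, standing loose beyond the dish. Origin: centre of its underside.
There are look-alikes about, which are no part of the job. Several things have the shape of the turner; the one meant has the colours described above.

How it is judged:
By the outcome, as a careful person would: the job done as asked, in the order asked, and still so for the second after the job is handed in, with the robot touching nothing.
It also fails if it takes over 56 s, if anything falls off the work surface, if the arm or the gripper's body presses on something with over 40 N, if the wrist force passes 120 N, or if a joint passes its speed limit or range.

## Working session

There is one attempt and no reset: what is moved stays moved. The work goes in short steps, Python scripts to look and compute and a tool call to move; the robot and the scene stay as the last step left them, time stands still between calls to the robot, and variables do not carry over. Pictures are saved under pics/ and viewed, about 8 in all and at most 12, crops included, and the job is handed in when it is done.

Besides the shell and the picture viewer there is one more tool, called after ">>>" by a JSON object that holds its "op" and its "data". arm_command: Moves the arm, as the interface text tells. Its arguments: {"type":"object","properties":{"rows":{"type":"string"},"jaw":{"type":"number"},"squeeze":{"type":"number"}},"required":["rows"]}

```bash
mkdir -p pics; ls; cat > h.py <<'E'
import numpy as np, cv2
from scipy.spatial.transform import Rotation as Rn
from station import monitor, vision, workorder
def grab(name,tag):
    o=monitor.get_obs(); im=vision.get_image(name)
    cv2.imwrite(f'pics/{tag}.png',im['frame'][:,:,::-1])
    d={k:im[k] for k in im if k!='frame'}
    if name=='wrist':
        T=np.eye(4); T[:3,:3]=Rn.from_rotvec(o['tool_rot']).as_matrix(); T[:3,3]=o['tool_pos']
        C=np.linalg.inv(T@np.array(im['T_tool_cam'])); d['R'],d['t']=C[:3,:3],C[:3,3]
    d['R']=np.array(d['R']);d['t']=np.array(d['t']);np.save(f'pics/{tag}.npy',d,allow_pickle=True); return im['frame'],d
def load(tag): return np.load(f'pics/{tag}.npy',allow_pickle=True).item()
def f_(d): return 240/np.tan(np.radians(d['vfov'])/2)
def ray(d,u,v,z):
    f=f_(d); r=d['R'].T@np.array([(u-d['cx'])/f,(v-d['cy'])/f,1]); c=-d['R'].T@d['t']
    return c+r*(z-c[2])/r[2]
def proj(d,X):
    p=np.asarray(X)@d['R'].T+d['t']; return p[...,:2]/p[...,2:]*f_(d)+[d['cx'],d['cy']]
E
python3 - <<'E'
from h import *
for n in('top','scene'):
    f,d=grab(n,n+'0'); print({k:d[k] for k in d if k not in 'Rt'}, -d['R'].T@d['t'])
print(monitor.get_obs())
E
```

```text
pics
{'vfov': 42.887442314654656, 'cx': 317.77430965590634, 'cy': 233.7968500163475} [ 0.24730028 -0.07618573  1.70933307]
{'vfov': 44.10855011853546, 'cx': 311.68055859351057, 'cy': 238.09784568344597} [1.19564472 0.25301464 1.14473681]
{'t': 0.1, 'q': array([-1.30599377e+00,  5.32974038e-02,  1.61415689e+00, -1.66473906e-05,
        1.47598616e+00, -1.18973129e-01]), 'dq': array([-0.00140614, -0.00179565, -0.00249048,  0.00145227, -0.00027655,
        0.00024833]), 'effort': array([ 6.91027726e-04, -3.94912326e+01, -3.71360350e+01, -6.03174726e-05,
        3.99213939e-03, -2.48468126e-06]), 'tool_pos': array([ 0.23391533, -0.57911584,  0.30278164]), 'tool_rot': array([-3.08212333e+00, -5.98791980e-01,  2.37271455e-04]), 'contact_force': array([-0.21761331,  0.35517239,  0.10779922]), 'wrist_torque': array([ 0.01752522,  0.01693956, -0.00415376]), 'opening': 0.08506787463022841}
```

View pics/top0.png

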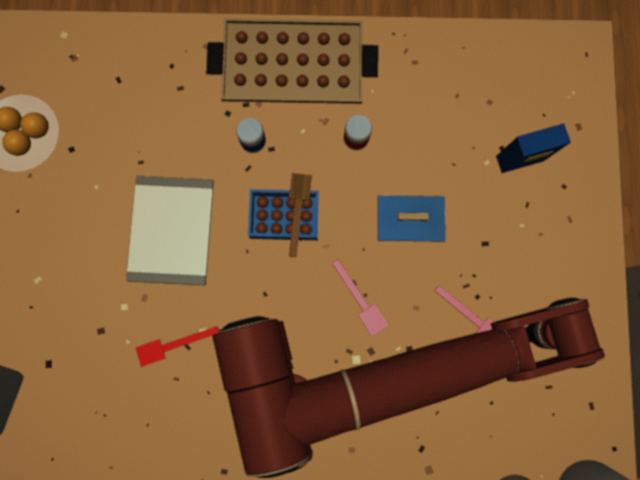

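View pics/scene0.png

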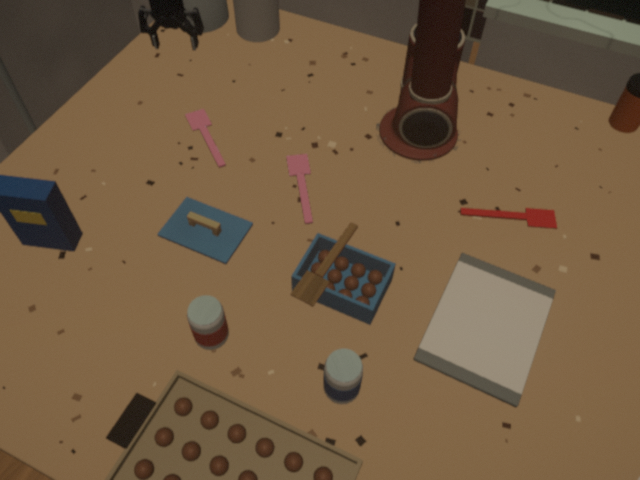

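The top view shows the dish at about (284,214), with the turner across it from its blade at (300,185) to its handle end at (293,255). The lid is at (411,218) and the board at (171,230). The scene view agrees. The pink and red turners are look-alikes.

```bash
python3 - <<'E'
from h import *
np.set_printoptions(precision=4,suppress=True)
d=load('top0'); s=load('scene0')
P=lambda n,z,*uv:print(n,[ray(d,*p,z)[:2].round(3) for p in uv])
P('dish',.065,(249,191),(318,191),(319,239),(249,239))
P('turner',.07,(292,175),(311,176),(293,256))
P('lid',.01,(378,196),(445,196),(445,241),(378,241))
P('board',.012,(136,178),(213,180),(205,284),(128,281))
P('cans',.11,(250,128),(358,124))
# cross check: project top-derived points to the scene
for uv,z in (((284,215),.065),((411,218),.01),((171,230),.012),((293,256),.07)): print(proj(s,ray(d,*uv,z)))
f,w=grab('wrist','w0'); im=vision.get_image('wrist'); print(im['T_tool_cam'],im['vfov'],im['cx'],im['cy'])
E
```

```text
dish [array([0.596, 0.108]), array([ 0.599, -0.081]), array([ 0.467, -0.086]), array([0.463, 0.104])]
turner [array([ 0.642, -0.009]), array([ 0.64 , -0.062]), array([ 0.418, -0.017])]
lid [array([ 0.6  , -0.252]), array([ 0.603, -0.442]), array([ 0.474, -0.441]), array([ 0.471, -0.252])]
board [array([0.639, 0.435]), array([0.637, 0.217]), array([0.342, 0.227]), array([0.347, 0.44 ])]
cans [array([0.761, 0.106]), array([ 0.777, -0.187])]
[343.3057 266.7627]
[205.2919 227.5276]
[485.4106 320.5869]
[352.503  223.9161]
[[-0.0003 -0.952  -0.306   0.079 ]
 [ 1.     -0.0004  0.0001 -0.0008]
 [-0.0002 -0.306   0.952  -0.071 ]
 [ 0.      0.      0.      1.    ]] 62.17255022028015 320.0158749018933 237.9669485899567
```

>>> {"op": "arm_command", "data": {"rows": "45 35 10 0 0 -4; 90 65 20 0 0 -8; 135 95 30 0 0 -12; 180 125 40 0 0 -16; 225 155 50 0 0 -20; 270 185 60 0 0 -22; 315 215 60 0 0 -22; 336 233 60 0 0 -22; 336 233 60 0 0 -22; 336 233 60 0 0 -22"}}

```text
t: 1.45
tool_pos: [0.5695, -0.3466, 0.3628]
tool_rot: [-3.14, 0.001, 0.001]
contact_force: [-0.2, 0.2, 0.5]
opening: 0.0854
```

```bash
python3 - <<'E'
from h import *
o=monitor.get_obs();print(o['tool_pos'],Rn.from_rotvec(o['tool_rot']).as_matrix().round(3),o['q'].round(3),abs(o['dq']).max())
grab('wrist','w1')
E
```

```text
[ 0.56947834 -0.34659463  0.36278949] [[ 1.    -0.001 -0.001]
 [-0.001 -1.     0.001]
 [-0.001 -0.001 -1.   ]] [-6.580e-01  1.230e-01  1.441e+00  1.000e-03  1.579e+00  9.130e-01] 0.01566610481861364
```

View pics/w1.png

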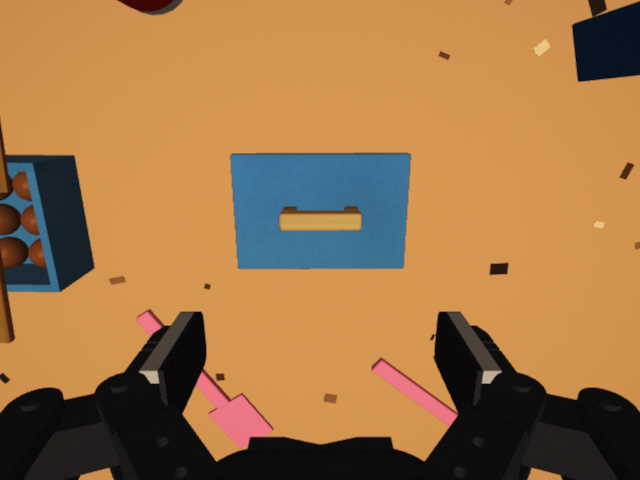

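The wrist view shows the lid's corners at about (231,154), (410,153), (404,268) and (239,268), with the handle at (321,221). Next I look at the dish.

>>> {"op": "arm_command", "data": {"rows": "0 60 0 0 0 0; 0 120 0 0 0 0; 0 180 0 0 0 0; 0 240 0 0 0 0; 0 300 0 0 0 0; 0 340 0 0 0 0; 0 340 0 0 0 0; 0 340 0 0 0 0; 0 340 0 0 0 0"}}

```text
t: 2.62
tool_pos: [0.5692, -0.0085, 0.3628]
tool_rot: [-3.141, 0.006, 0.001]
contact_force: [-0.5, 0.3, 0.5]
opening: 0.0855
```

```bash
python3 - <<'E'
from h import *
o=monitor.get_obs();print(o['tool_pos'],o['q'].round(3),abs(o['dq']).max())
grab('wrist','w2')
E
```

```text
[ 0.56920848 -0.00850443  0.36284705] [-1.460e-01 -1.080e-01  1.673e+00  1.000e-03  1.577e+00  1.428e+00] 0.00455631132401076
```

View pics/w2.png

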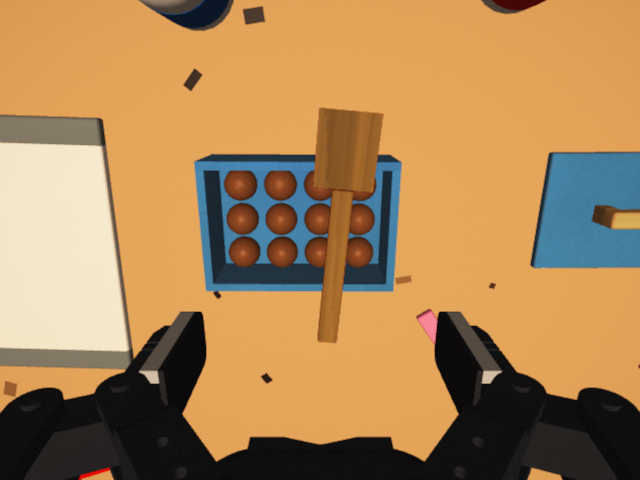

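The dish's rim corners are near (197,162), (400,162), (394,291) and (206,291). The turner's blade is at (349,150) and its handle end at (328,341). I'll rectify these views to get exact poses.

```bash
cat >> h.py <<'E'
def rectmask(tag,z,cx,cy,S=.15,thr=None,k=4000):
    im=cv2.imread(f'pics/{tag}.png'); d=load(tag)
    W=np.array([[cx+S,cy+S],[cx+S,cy-S],[cx-S,cy-S],[cx-S,cy+S]])
    src=proj(d,np.c_[W,np.full(4,z)]).astype(np.float32); n=int(2*S*k)
    H=cv2.getPerspectiveTransform(src,np.float32([[0,0],[n,0],[n,n],[0,n]]))
    r=cv2.warpPerspective(im,H,(n,n),flags=cv2.INTER_CUBIC)
    return r,lambda p:np.array([cx+S-p[...,1]/k,cy+S-p[...,0]/k]).T
def biggest(m):
    m=cv2.morphologyEx(m.astype(np.uint8),cv2.MORPH_OPEN,np.ones((9,9)))
    c=cv2.findContours(m,cv2.RETR_EXTERNAL,cv2.CHAIN_APPROX_NONE)[0]
    return c
def rect(tag,z,cx,cy,sel,S=.15):
    r,f=rectmask(tag,z,cx,cy,S); hsv=cv2.cvtColor(r,cv2.COLOR_BGR2HSV).astype(int)
    c=biggest(sel(hsv,r.astype(int))); p=np.vstack([q for q in c if cv2.contourArea(q)>4000])
    P=f(p[:,0].astype(float)); (x,y),(w,h),a=cv2.minAreaRect((P*1000).astype(np.float32))
    return np.round([x,y,w,h,a],2)
E
python3 - <<'E'
from h import *
im=cv2.imread('pics/w2.png');h=cv2.cvtColor(im,cv2.COLOR_BGR2HSV)
for u,v in((200,220),(250,285),(250,157),(216,220),(240,210),(397,230),(345,150),(335,250)):print((u,v),h[v,u])
im=cv2.imread('pics/w1.png');h=cv2.cvtColor(im,cv2.COLOR_BGR2HSV);print(h[180,260])
blue=lambda h,r:(abs(h[...,0]-104)<8)&(h[...,1]>120)&(h[...,2]>125)
print('lid',rect('w1',.010,.537,-.347,blue))
print('dish',rect('w2',.065,.531,.011,blue,.12))
print('lid2',rect('w2',.010,.537,-.347,blue,.1))
wood=lambda h,r:(h[...,0]<22)&(h[...,2]<190)&(h[...,1]>120)
d=load('w2')
for n,z,uv in(('blade far',.070,((319,108),(382,114))),('blade near',.070,((314,187),(375,191))),('hend',.074,((318,341),(337,342))),('htop',.074,((333,191),(353,192)))):
    print(n,[ray(d,*p,z)[:2].round(4) for p in uv])
print('board right',[ray(d,*p,.012)[:2].round(4) for p in((102,119),(132,366))])
E
```

```text
(200, 220) [101 146 169]
(250, 285) [101 146 168]
(250, 157) [102 119  62]
(216, 220) [102 133  48]
(240, 210) [ 10 195 123]
(397, 230) [ 14  85 188]
(345, 150) [ 15 186 137]
(335, 250) [ 15 186 169]
[103 153 155]
lid [ 5.4020e+02 -3.4531e+02  1.2737e+02  1.8755e+02  9.0000e-02]
dish [538.37  13.72 188.93 129.8   89.64]
lid2 [ 5.4009e+02 -3.1106e+02  1.2777e+02  1.1991e+02  2.2000e-01]
blade far [array([ 0.6495, -0.0068]), array([ 0.6443, -0.0617])]
blade near [array([ 0.5803, -0.0018]), array([ 0.5763, -0.0582])]
hend [array([ 0.4201, -0.0047]), array([ 0.4188, -0.0243])]
htop [array([ 0.5773, -0.0192]), array([ 0.5763, -0.0375])]
board right [array([0.64  , 0.2139]), array([0.346 , 0.2271])]
```

>>> {"op": "arm_command", "data": {"rows": "-12 -8 -40 0 0 -2; -25 -17 -90 0 0 -4.8; -25 -17 -140 0 0 -4.8; -25 -17 -180 0 0 -4.8; -25 -17 -205 0 0 -4.8; -25 -17 -220 0 0 -4.8; -25 -17 -227 0 0 -4.8; -25 -17 -227 0 0 -4.8; -25 -17 -227 0 0 -4.8", "jaw": 0.5}}

```text
t: 3.8
tool_pos: [0.5451, -0.0256, 0.1372]
tool_rot: [-3.138, 0.137, -0.003]
contact_force: [-0.4, -0.0, 1.2]
opening: 0.0429
```

>>> {"op": "arm_command", "data": {"rows": "0 0 0 0 0 0; 0 0 0 0 0 0; 0 0 0 0 0 0; 0 0 0 0 0 0; 0 0 0 0 0 0; 0 0 0 0 0 0", "jaw": 0, "squeeze": 30}}

```text
t: 4.55
tool_pos: [0.5459, -0.0257, 0.1385]
tool_rot: [-3.138, 0.137, -0.006]
contact_force: [-0.0, 1.2, 5.1]
opening: 0.0192
```

```bash
python3 - <<'E'
from h import *
o=monitor.get_obs();print(o['tool_pos'],o['opening'],o['contact_force'],o['wrist_torque'])
grab('wrist','w3')
E
```

```text
[ 0.54588689 -0.02569084  0.13849682] 0.01915297070808849 [-0.01243843  1.17227985  5.10394076] [ 0.06382946  0.13201767 -0.04260824]
```

View pics/w3.png

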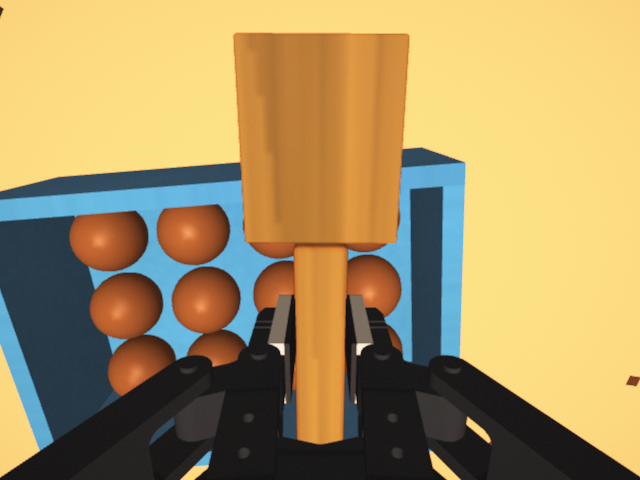

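The turner is gripped along its centre line. Now I lift it and carry it to the board.

>>> {"op": "arm_command", "data": {"rows": "0 0 25 0 0 0; 0 0 60 0 0 0; 0 0 80 0 0 0; -5 50 80 0 0 1; -11 105 80 0 0 2; -17 160 80 0 0 2.5; -23 215 80 0 0 2.5; -29 270 80 0 0 2.5; -33 320 80 0 0 2.5; -36 356 60 0 0 2.5; -36 356 20 0 0 2.5; -36 356 -10 0 0 2.5"}}

```text
t: 6.1
tool_pos: [0.5087, 0.3306, 0.126]
tool_rot: [3.14, -0.066, 0.002]
contact_force: [0.2, 0.3, -1.1]
opening: 0.0186
```

```bash
python3 - <<'E'
from h import *
o=monitor.get_obs();print(o['tool_pos'],o['tool_rot'],o['opening'],o['contact_force'])
f,d=grab('top','t1');b,_=grab('scene','s1')
a=f[110:350,60:380];c=b[180:420,330:600]
cv2.imwrite('pics/c1.png',np.hstack([a,c])[:,:,::-1])
E
```

```text
[0.50866743 0.3305881  0.12596654] [ 3.14010892e+00 -6.62253902e-02  2.38477909e-03] 0.01863117471748444 [ 0.22874885  0.26997464 -1.10779147]
```

View pics/c1.png

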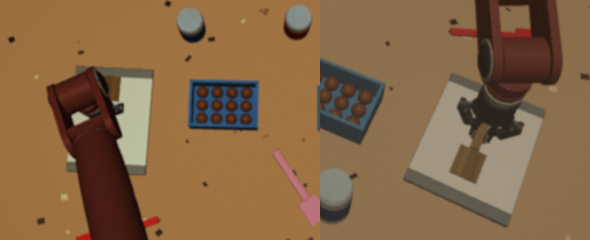

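The turner hangs over the board, blade away from the robot. I'll lower it slowly.

>>> {"op": "arm_command", "data": {"rows": "0 0 -15 0 0 0; 0 0 -26 0 0 0; 0 0 -32 0 0 0; 0 0 -35 0 0 0; 0 0 -37 0 0 0; 0 0 -37 0 0 0"}}

```text
t: 6.95
tool_pos: [0.507, 0.3291, 0.0865]
tool_rot: [3.137, -0.068, -0.007]
contact_force: [0.7, 0.2, -0.1]
opening: 0.0189
```

>>> {"op": "arm_command", "data": {"rows": "0 0 0 0 0 0; 0 0 0 0 0 0; 0 0 0 0 0 0", "jaw": 0.5}}

```text
t: 7.32
tool_pos: [0.5071, 0.3292, 0.0867]
tool_rot: [3.137, -0.068, -0.007]
contact_force: [-0.0, 0.8, -0.1]
opening: 0.043
```

>>> {"op": "arm_command", "data": {"rows": "0 0 30 0 0 0; 0 0 80 0 0 0; 0 0 140 0 0 0; 0 0 200 0 0 0; 10 -60 260 0 0 2; 20 -120 275 0 0 2; 35 -180 275 0 0 2; 45 -240 275 0 0 2; 60 -300 275 0 0 2; 63 -338 275 0 0 2; 63 -338 275 0 0 2; 63 -338 275 0 0 2", "jaw": 1}}

```text
t: 8.82
tool_pos: [0.57, -0.0085, 0.3616]
tool_rot: [3.139, -0.013, -0.007]
contact_force: [0.4, 0.6, -0.0]
opening: 0.0853
```

```bash
python3 - <<'E'
from h import *
o=monitor.get_obs();print(o['tool_pos'],o['tool_rot'],o['opening'],o['contact_force'],abs(o['dq']).max())
f,d=grab('top','t2');w,_=grab('wrist','w4')
cv2.imwrite('pics/c2.png',np.hstack([f[110:350,60:380],cv2.resize(w,(320,240),interpolation=3)])[:,:,::-1])
blue=lambda h,r:(abs(h[...,0]-104)<8)&(h[...,1]>120)&(h[...,2]>125)
print('dish',rect('w4',.065,.537,.013,blue,.12))
E
```

```text
[ 0.5699981  -0.00849127  0.36162838] [ 3.13850371 -0.01335328 -0.00664033] 0.08530801816257835 [ 0.4243114  0.5997759 -0.0074376] 0.028091171674917276
dish [538.42  13.73 189.   129.68  89.72]
```

View pics/c2.png

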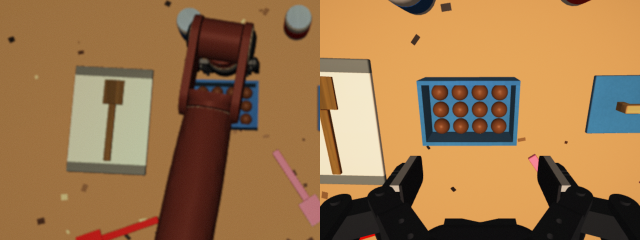

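The turner lies flat on the board, and the dish has not moved. The lid measured slightly small, so I'll refine it.

```bash
python3 - <<'E'
from h import *
np.set_printoptions(precision=4,suppress=True)
for v in(60,90,110,130):
    b=lambda h,r:(r[...,0]>r[...,2]+5)&(h[...,2]>v)
    print(v,rect('w1',.010,.540,-.345,b,.13))
for v in(100,130): print('dish',rect('w4',.065,.538,.0137,lambda h,r:(r[...,0]>r[...,2]+5)&(h[...,2]>v),.12))
d=load('w1'); print([ray(d,*p,.01)[:2] for p in((231,154),(410,153),(404,268),(239,268))])
print('handle',[ray(d,*p,.044)[:2] for p in((280,213),(361,212),(361,230),(280,230))])
# desired turn so that tool is exact: x->+y , z down, yaw 90-0.1
R0=Rn.from_rotvec(monitor.get_obs()['tool_rot'])
for yaw in(0,45,90): 
    R=Rn.from_matrix(np.diag([1.,-1,-1])); R=Rn.from_euler('z',yaw,degrees=True)*R
    print(yaw,np.degrees((R*R0.inv()).as_rotvec()))
E
```

```text
60 [ 540.35 -345.34  129.14  188.63    0.14]
90 [ 540.29 -345.34  129.03  188.62    0.14]
110 [ 539.96 -345.35  128.38  188.67    0.09]
130 [ 539.88 -345.25  188.5   127.75   90.  ]
dish [538.29  13.79 189.95 130.52  89.56]
dish [538.11  13.78 189.96 130.16  89.55]
[array([ 0.6042, -0.252 ]), array([ 0.6051, -0.4394]), array([ 0.4756, -0.4414]), array([ 0.4757, -0.2523])]
handle [array([ 0.5492, -0.3049]), array([ 0.5502, -0.3865]), array([ 0.5313, -0.3871]), array([ 0.5313, -0.3043])]
0 [ 0.1922 -0.2304  0.3776]
45 [ 0.2728 -0.143  45.3775]
90 [ 0.3322 -0.03   90.3774]
```

>>> {"op": "arm_command", "data": {"rows": "-3 -30 -10 0 0 10; -6 -60 -20 0 0 20; -9 -100 -30 0 0 30; -12 -140 -40 0 0 40; -15 -180 -60 0.2 0 50; -18 -220 -80 0.3 0 60; -21 -260 -100 0.3 0 70; -25 -300 -120 0.3 0 80; -30 -325 -140 0.3 0 90.4; -30 -337 -160 0.3 0 90.4; -30 -337 -160 0.3 0 90.4; -30 -337 -160 0.3 0 90.4"}}

```text
t: 10.42
tool_pos: [0.5407, -0.3434, 0.2023]
tool_rot: [2.22, 2.221, -0.0]
contact_force: [0.5, 0.8, 1.2]
opening: 0.0855
```

```bash
python3 - <<'E'
from h import *
o=monitor.get_obs();print(o['tool_pos'],o['q'].round(2),o['opening'],o['contact_force'],abs(o['dq']).max())
R=Rn.from_euler('z',90,degrees=True)*Rn.from_matrix(np.diag([1.,-1,-1]))
print('turn to level/90:',np.degrees((R*Rn.from_rotvec(o['tool_rot']).inv()).as_rotvec()))
E
```

```text
[ 0.54073138 -0.34344829  0.20232268] [-0.68  0.17  1.66 -0.    1.31 -0.68] 0.0855159546582396 [0.48865396 0.81816286 1.16569278] 0.01341085598811699
turn to level/90: [ 0.04292862  0.0386148  -0.03259937]
```

Level and square. I'll descend with jaws partly open, then close.

>>> {"op": "arm_command", "data": {"rows": "0 -1 -25 0 0 0; 0 -2 -60 0 0 0; 0 -2 -85 0 0 0; 0 -2 -100 0 0 0; 0 -2 -108 0 0 0; 0 -2 -111 0 0 0; 0 -2 -111 0 0 0; 0 -2 -111 0 0 0", "jaw": 0.6}}

```text
t: 11.42
tool_pos: [0.5412, -0.3458, 0.0923]
tool_rot: [2.219, 2.22, 0.0]
contact_force: [-0.5, 0.4, -0.1]
opening: 0.0513
```

>>> {"op": "arm_command", "data": {"rows": "0 0 0 0 0 0; 0 0 0 0 0 0; 0 0 0 0 0 0; 0 0 0 0 0 0; 0 0 0 0 0 0; 0 0 0 0 0 0", "jaw": 0, "squeeze": 40}}

```text
t: 12.18
tool_pos: [0.541, -0.3462, 0.093]
tool_rot: [2.219, 2.22, -0.001]
contact_force: [-4.4, 1.0, 5.2]
opening: 0.0174
```

```bash
python3 - <<'E'
from h import *
o=monitor.get_obs();print(o['tool_pos'],o['tool_rot'],o['opening'],o['contact_force'],o['wrist_torque'])
R=Rn.from_euler('z',90,degrees=True)*Rn.from_matrix(np.diag([1.,-1,-1]))
print('turn to level/90:',np.degrees((R*Rn.from_rotvec(o['tool_rot']).inv()).as_rotvec()))
E
```

```text
[ 0.54099865 -0.34619947  0.09301266] [ 2.21907898e+00  2.22018019e+00 -1.16998565e-03] 0.01737019382948552 [-4.39786556  0.9798408   5.22806087] [0.03142386 0.74524856 0.02166217]
turn to level/90: [ 0.13400168  0.07359953 -0.02842568]
```

The jaws met a slight sideways offset of 4 N, so the wrist camera has a small bias. I'll release the lid and measure both lid and dish from this same tool yaw, which makes the relative shift free of bias.

>>> {"op": "arm_command", "data": {"rows": "0 0 0 0 0 0; 0 0 0 0 0 0; 0 0 0 0 0 0; 0 0 0 0 0 0", "jaw": 0.6}}

```text
t: 12.68
tool_pos: [0.541, -0.3461, 0.0928]
tool_rot: [2.219, 2.22, -0.001]
contact_force: [0.3, 0.7, 1.1]
opening: 0.0516
```

>>> {"op": "arm_command", "data": {"rows": "0 0 30 0 0 0; 0 0 80 0 0 0; 0 5 140 0.1 0 0; 0 15 200 0.1 0.1 0; 0 30 250 0.1 0.1 0; 0 30 270 0.1 0.1 0; 0 30 270 0.1 0.1 0; 0 30 270 0.1 0.1 0; 0 30 270 0.1 0.1 0"}}

```text
t: 13.8
tool_pos: [0.5404, -0.316, 0.3595]
tool_rot: [-2.218, -2.218, 0.002]
contact_force: [-0.5, -0.8, -0.2]
opening: 0.0513
```

```bash
python3 - <<'E'
from h import *
o=monitor.get_obs();print(o['tool_pos'],o['tool_rot'],o['contact_force'],abs(o['dq']).max())
grab('wrist','w5')
for v in (90,110): print(rect('w5',.010,.540,-.345,lambda h,r:(r[...,0]>r[...,2]+5)&(h[...,2]>v),.13))
E
```

```text
[ 0.54042268 -0.31604805  0.35947529] [-2.21775749e+00 -2.21800302e+00  2.18064621e-03] [-0.52329756 -0.77348154 -0.15569784] 0.008984689699901524
[ 541.38 -345.38  188.75  128.75   90.  ]
[ 541.38 -345.38  128.75  188.75   -0.  ]
```

>>> {"op": "arm_command", "data": {"rows": "0 60 0 0 0 0; 0 120 0 0 0 0; 0 180 0 0 0 0; 0 240 0 0 0 0; 0 300 0 0 0 0; 0 350 0 0 0 0; 0 360 0 0 0 0; 0 360 0 0 0 0; 0 360 0 0 0 0; 0 360 0 0 0 0"}}

```text
t: 15.1
tool_pos: [0.5407, 0.0427, 0.3598]
tool_rot: [-2.22, -2.216, 0.002]
contact_force: [0.7, 1.1, -0.8]
opening: 0.0511
```

```bash
python3 - <<'E'
from h import *
o=monitor.get_obs();print(o['tool_pos'],o['tool_rot'],o['contact_force'],abs(o['dq']).max())
f,d=grab('wrist','w6')
for v in(100,120,130): print('dish',rect('w6',.065,.538,.0137,lambda h,r:(r[...,0]>r[...,2]+5)&(h[...,2]>v),.12))
g=cv2.imread('pics/w5.png')
cv2.imwrite('pics/c3.png',cv2.resize(np.hstack([g,f[:,:,::-1]]),(800,300)))
E
```

```text
[0.54067481 0.0426733  0.35982777] [-2.22038619 -2.21636073  0.00245207] [ 0.66641403  1.05786275 -0.83176352] 0.0032123845153417454
dish [537.99  13.79 190.75 130.19  89.51]
dish [538.1   13.68 190.54 129.96  89.52]
dish [538.1   13.66 190.49 129.96  89.53]
```

View pics/c3.png

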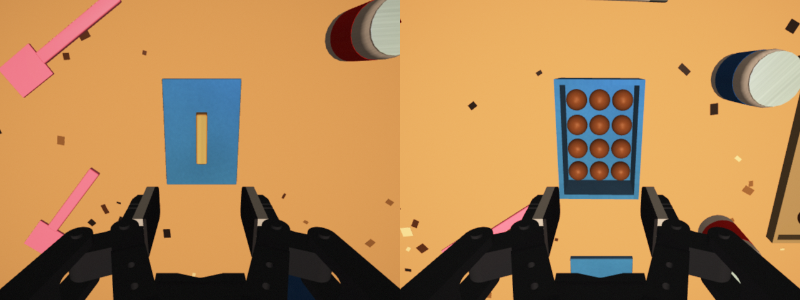

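Both yaws agree on the dish: (538.1, 13.7) mm at yaw −0.5°. The lid is now at (541.4, −345.4) at yaw 0, so the shift to make is (−3.3, +359.1) mm and −0.5°. I'll go back and grasp the lid.

>>> {"op": "arm_command", "data": {"rows": "0 -60 0 0 0 0; 0 -120 0 0 0 0; 0 -180 0 0 0 0; 0 -240 -30 0 0 0; 0 -300 -70 0 0 0; 0 -355 -110 0 0 0; 0 -388 -160 0 0 0; 0 -388 -210 0 0 0; 0 -388 -245 0 0 0; 0 -388 -262 0 0 0; 0 -388 -267 0 0 0; 0 -388 -267 0 0 0"}}

```text
t: 16.65
tool_pos: [0.5415, -0.3458, 0.0946]
tool_rot: [-2.222, -2.219, 0.002]
contact_force: [-0.2, -0.0, 0.6]
opening: 0.0512
```

```bash
cat >> h.py <<'E'
def st():
    o=monitor.get_obs()
    R=Rn.from_euler('z',90,degrees=True)*Rn.from_matrix(np.diag([1.,-1,-1]))
    print(round(o['t'],2),(o['tool_pos']*1000).round(1),'op',round(o['opening']*1000,1),'F',o['contact_force'].round(1),'M',o['wrist_torque'].round(2),'dq',abs(o['dq']).max().round(3),'turn90',np.degrees((R*Rn.from_rotvec(o['tool_rot']).inv()).as_rotvec()).round(2))
E
python3 -c "from h import *;st()"
```

```text
16.65 [ 541.5 -345.8   94.6] op 51.2 F [-0.2 -0.   0.6] M [-0.05  0.03  0.08] dq 0.015 turn90 [-0.02 -0.12  0.09]
```

>>> {"op": "arm_command", "data": {"rows": "-0.5 0 -1 0 -0.1 0.1; -0.5 0 -1 0 -0.1 0.1; -0.5 0 -1 0 -0.1 0.1; -0.5 0 -1 0 -0.1 0.1; -0.5 0 -1 0 -0.1 0.1; -0.5 0 -1 0 -0.1 0.1; -0.5 0 -1 0 -0.1 0.1", "jaw": 0, "squeeze": 60}}

```text
t: 17.52
tool_pos: [0.5417, -0.3464, 0.0957]
tool_rot: [2.22, 2.221, -0.0]
contact_force: [-2.0, 0.9, 6.3]
opening: 0.017
```

```bash
python3 -c "from h import *;st()"
```

```text
17.52 [ 541.7 -346.4   95.7] op 17.0 F [-2.   0.9  6.3] M [0.13 0.36 0.01] dq 0.002 turn90 [ 0.08  0.07 -0.03]
```

>>> {"op": "arm_command", "data": {"rows": "0 0 10 0 0 0; 0 0 40 0 0 0; 0 0 80 0 0 0; 0 0 110 0 0 0; 0 0 110 0 0 0; 0 0 110 0 0 0; 0 0 110 0 0 0"}}

```text
t: 18.4
tool_pos: [0.5406, -0.3455, 0.2026]
tool_rot: [-2.219, -2.22, 0.001]
contact_force: [1.4, 0.4, -6.2]
opening: 0.017
```

```bash
python3 - <<'E'
from h import *
st(); f,d=grab('wrist','w7'); g,_=grab('scene','s7')
cv2.imwrite('pics/c4.png',cv2.resize(np.hstack([f,g]),(800,300))[:,:,::-1])
E
```

```text
18.4 [ 540.6 -345.5  202.6] op 17.0 F [ 1.4  0.4 -6.2] M [0.04 0.03 0.02] dq 0.008 turn90 [-0.1  -0.14 -0.02]
```

View pics/c4.png

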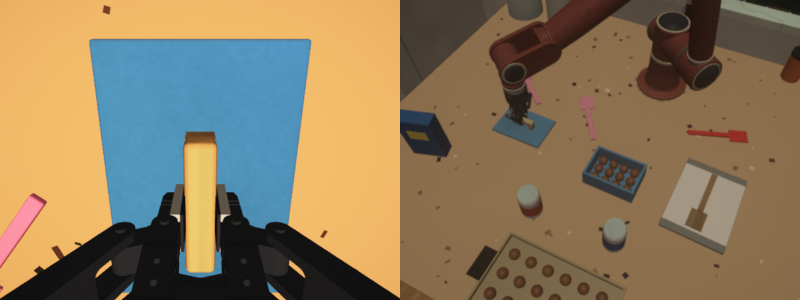

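The lid hangs level in the jaws, and the turner still lies on the board. The lid's far edge is visible at the top of the wrist view, so I'll measure its offset from the tool.

```bash
python3 - <<'E'
from h import *
r,f=rectmask('w7',.117,.5406,-.2755,.09); h=cv2.cvtColor(r,cv2.COLOR_BGR2HSV).astype(int); r=r.astype(int)
m=(r[...,0]>r[...,2]+5)&(h[...,2]>90)
# columns -> y, rows -> x ; image col grows with -y
n=m.shape[0]; out=[]
for x in np.arange(.49,.592,.01):
    row=int((.5406+.09-x)*4000); c=np.where(m[row])[0]; out.append(round((-.2755+.09-c.min()/4000)*1000,1))
print('far edge y per x',out)
for y in(-.255,-.262,-.27):
    col=int((-.2755+.09-y)*4000); c=np.where(m[:,col])[0]; print('x edges at',y,(.5406+.09)*1000-c.min()/4,(.5406+.09)*1000-c.max()/4)
E
```

```text
far edge y per x [np.float64(-249.8), np.float64(-249.8), np.float64(-249.8), np.float64(-249.8), np.float64(-249.8), np.float64(-249.8), np.float64(-249.8), np.float64(-249.8), np.float64(-249.8), np.float64(-249.8), np.float64(-249.8)]
x edges at -0.255 604.8499999999999 476.3499999999999
x edges at -0.262 605.0999999999999 476.3499999999999
x edges at -0.27 604.8499999999999 476.3499999999999
```

>>> {"op": "arm_command", "data": {"rows": "0 40 0 0 0 0; 0 95 0 0 0 0; -1 150 0 0 0 0; -1 205 0 0 0 0; -2 260 0 -0.1 -0.1 -0.3; -2 310 0 -0.1 -0.1 -0.5; -2.7 345 0 -0.1 -0.1 -0.5; -2.7 358 0 -0.1 -0.1 -0.5; -2.7 358 0 -0.1 -0.1 -0.5; -2.7 358 0 -0.1 -0.1 -0.5; -2.7 358 0 -0.1 -0.1 -0.5; -2.7 358 0 -0.1 -0.1 -0.5"}}

```text
t: 20.0
tool_pos: [0.5384, 0.0114, 0.2034]
tool_rot: [2.231, 2.21, -0.001]
contact_force: [0.8, 0.6, -4.5]
opening: 0.0168
```

```bash
python3 -c "from h import *;st()"
```

```text
20.0 [538.4  11.4 203.4] op 16.8 F [ 0.8  0.6 -4.5] M [ 0.02 -0.07 -0.  ] dq 0.004 turn90 [0.06 0.02 0.55]
```

>>> {"op": "arm_command", "data": {"rows": "-0.5 1.1 -10 0 0 0; -0.5 1.1 -20 0 0 0; -0.5 1.1 -29 0 0 0; -0.5 1.1 -35 0 0 0; -0.5 1.1 -38 0 0 0; -0.5 1.1 -38 0 0 0; -0.5 1.1 -38 0 0 0"}}

```text
t: 20.88
tool_pos: [0.5382, 0.0125, 0.1659]
tool_rot: [2.231, 2.21, 0.0]
contact_force: [-0.3, -0.3, -5.9]
opening: 0.0167
```

```bash
python3 -c "from h import *;st()"
```

```text
20.88 [538.2  12.5 165.9] op 16.7 F [-0.3 -0.3 -5.9] M [ 0.02 -0.02  0.03] dq 0.002 turn90 [0.06 0.07 0.55]
```

Well aligned. I'll creep down in small steps and watch the force.

>>> {"op": "arm_command", "data": {"rows": "-0.3 0 -1 0 0 0; -0.3 0 -2 0 0 0; -0.3 0 -3 0 0 0; -0.3 0 -3 0 0 0; -0.3 0 -3 0 0 0"}}

```text
t: 21.5
tool_pos: [0.5379, 0.0125, 0.1629]
tool_rot: [2.231, 2.21, 0.0]
contact_force: [-0.1, -0.3, -6.3]
opening: 0.0168
```

>>> {"op": "arm_command", "data": {"rows": "0 0 -0.5 0 0 0; 0 0 -1 0 0 0; 0 0 -1 0 0 0; 0 0 -1 0 0 0"}}

```text
t: 22.0
tool_pos: [0.5379, 0.0125, 0.1619]
tool_rot: [2.231, 2.21, 0.0]
contact_force: [0.4, 0.8, -5.4]
opening: 0.0165
```

>>> {"op": "arm_command", "data": {"rows": "0 0 -0.5 0 0 0; 0 0 -0.8 0 0 0; 0 0 -0.8 0 0 0; 0 0 -0.8 0 0 0"}}

```text
t: 22.5
tool_pos: [0.5379, 0.0125, 0.1611]
tool_rot: [2.231, 2.21, 0.0]
contact_force: [0.5, 0.0, -5.0]
opening: 0.0167
```

>>> {"op": "arm_command", "data": {"rows": "0 0 -0.4 0 0 0; 0 0 -0.6 0 0 0; 0 0 -0.6 0 0 0; 0 0 -0.6 0 0 0"}}

```text
t: 23.0
tool_pos: [0.5379, 0.0125, 0.1607]
tool_rot: [2.231, 2.21, 0.0]
contact_force: [-0.8, 0.3, -3.3]
opening: 0.0167
```

>>> {"op": "arm_command", "data": {"rows": "0 0 -0.4 0 0 0; 0 0 -0.7 0 0 0; 0 0 -0.7 0 0 0; 0 0 -0.7 0 0 0"}}

```text
t: 23.5
tool_pos: [0.538, 0.0125, 0.1607]
tool_rot: [2.231, 2.21, -0.0]
contact_force: [-5.0, 0.2, 4.6]
opening: 0.0168
```

```bash
python3 -c "from h import *;st()"
```

```text
23.5 [538.   12.5 160.7] op 16.8 F [-5.   0.2  4.6] M [ 0.05  0.89 -0.07] dq 0.002 turn90 [0.07 0.06 0.54]
```

Seated, with a light 5 N net push. I'll ease back a little and release.

>>> {"op": "arm_command", "data": {"rows": "0 0 0.4 0 0 0; 0 0 0.4 0 0 0; 0 0 0.4 0 0 0"}}

```text
t: 23.88
tool_pos: [0.538, 0.0125, 0.1607]
tool_rot: [2.231, 2.21, 0.0]
contact_force: [0.2, 0.0, -3.2]
opening: 0.0166
```

>>> {"op": "arm_command", "data": {"rows": "0 0 0 0 0 0; 0 0 0 0 0 0; 0 0 0 0 0 0; 0 0 0 0 0 0", "jaw": 0.6}}

```text
t: 24.38
tool_pos: [0.5383, 0.0124, 0.161]
tool_rot: [2.23, 2.209, 0.001]
contact_force: [-0.3, -0.0, 0.2]
opening: 0.0511
```

>>> {"op": "arm_command", "data": {"rows": "0 0 20 0 0 0; 0 0 60 0 0 0; 0 10 110 0 0 0; 0 20 160 0 0 0; 0 30 200 0 0 0; 0 30 200 0 0 0; 0 30 200 0 0 0; 0 30 200 0 0 0"}}

```text
t: 25.38
tool_pos: [0.5377, 0.0422, 0.3593]
tool_rot: [2.232, 2.21, -0.002]
contact_force: [-0.3, 0.5, 0.0]
opening: 0.0512
```

```bash
python3 - <<'E'
from h import *
st(); f,d=grab('wrist','w8'); g,_=grab('scene','s8')
for v in (90,110): print('lid',rect('w8',.075,.538,.0137,lambda h,r:(r[...,0]>r[...,2]+5)&(h[...,2]>v),.12))
cv2.imwrite('pics/c5.png',np.hstack([cv2.resize(f,(533,400)),cv2.resize(g[210:340,270:357],(267,400),interpolation=cv2.INTER_CUBIC)])[:,:,::-1])
E
```

```text
25.38 [537.7  42.2 359.3] op 51.2 F [-0.3  0.5  0. ] M [-0.06 -0.01 -0.02] dq 0.006 turn90 [ 0.06 -0.05  0.56]
lid [538.45  14.34 190.2  128.98  89.45]
lid [538.45  14.11 189.77 128.81  89.41]
```

View pics/c5.png

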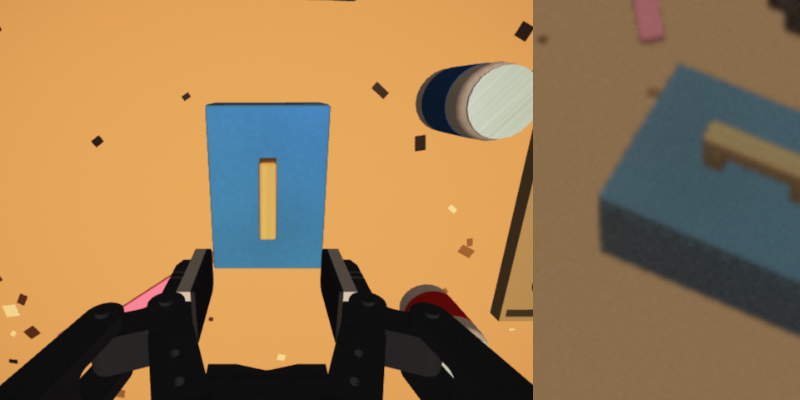

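The lid sits on the dish at (538.4, 14.2) mm and yaw −0.55°. The dish measured (538.1, 13.7) and −0.48°, so they are flush to about 0.5 mm. The robot is clear, so I'll hand in.

```bash
python3 -c "
from h import *
print(workorder.finish_job()); st()"
```

```text
the job is handed in; nothing more can be done
None
the job is handed in; nothing more can be done
```

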